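# Fetch the parts basket from the dip tank with the hook rod

## Robot

A 6-joint arm with a two-finger parallel gripper is mounted at the origin on a cart in front of the work surface, level with it; the furniture and walls round the work are solid. World frame = base frame: x ahead of the robot, y to its left, z up, the work surface at z = 0. Lengths are in m, angles in rad, forces in N, time in s.
With the tool pointing down it reaches from about 0.25 to 0.725 m from the base axis. Payload 4 kg.
Tool frame: the origin (TCP) lies midway between the tips of the shut fingers; the grasp point (between the pads) lies 19 mm behind it; z points along the fingers, y is the line along which they close (so a half turn about z gives the same grasp; the last joint's range is limited). The gripper opens to 85 mm and grips with 20 to 120 N. Pads are 22 mm wide; open, the fingers measure 114 mm over their backs; the gripper's body (76 mm by 85 mm) begins 54 mm behind the grasp point. The pads swing forward as they close: fully open they stand 13 mm farther back than shut.
Start: joints at [-1.174, 0.241, 0.005, 1.335, 0, 1.571], TCP at [0.193, -0.461, 0.231] pointing down, gripper open.
Joint ranges: [-2.72, 2.72], [-1.05, 1.87], [-1.09, 1.28], [-1.99, 2.15], [-1.42, 1.44], [-3.14, 3.14]. Speed limits (rad/s): [2.79, 2.79, 3.14, 3.14, 3.14, 3.14].

## Interface

Orientations are given as a 3x3 rotation matrix whose columns are the frame's x, y, z axes.
In Python, from station import sense, grab_frame, get_calibration, ticket, models gives the robot as it stands.
- The arm moves only by the tool arm_command, never from a script. Its argument "motion" is one flat list of numbers, 4 for each row, row after row: the shift along the tool's x, y, z in normalised numbers (1 is 750 mm), then the turn about the tool's z in parts of the range, where 1.0 means 2 pi rad. A call has 1 to 20 rows; each row is the pose to reach, as a shift and turn from the pose commanded when the call began, along the tool's axes at that moment; what a row does not reach only later rows make up. A row lasts 1/12 s, in which the tool goes at most 41.7 mm and 7.16 degrees, less where a joint would pass 70% of its speed; a pose out of reach is approached as far as the arm can. A call with a gripper value outside its range is refused whole. "gripper" is the finger opening in mm, from 0 to 85.4, set as the call begins (left out, the last holds). The fingers move at their own pace and stop on an object; "newtons" is the grip in N (left out, the last holds). Time passes only in rows, so rows that repeat a pose let the fingers close. It gives the time, the measured TCP pose, the force, the opening and the grip force at its end, in the units of the state.
- sense(): the state, without advancing time (a new reading comes with each control period).
- grab_frame(name): name is "scene" or "top" or "wrist"; returns the picture (400x640x3 uint8, blue, green, red); there is no depth.
- get_calibration(name): a dict with "fx", "fy", "cx", "cy" (pixels), "R" (3x3) and "t" (3): a world point X has camera coordinates R X + t; the wrist camera has in their place "tool_from_camera" (4x4, takes a point from camera to tool coordinates, whose origin is the TCP and whose axes are the flange's). Camera axes: x right, y down, z forward; pixel columns grow to the right and rows downward; lengths in m; the calibration is good to about 2 mm. A picture is of the moment at which its call begins: read the wrist's pose just before it. get_calibration takes no time and is no camera call.
- ticket.job_done(): hands the job in; it is judged then, once.
Trained networks look in the newest picture that a camera, given by its name, has taken for a name from the list of things; names that differ only in an ending like _2 or _b are one class to them, and where a whole thing is asked for, a point or a joint stands for the part that bears it (a point fixed in the world has none). Each returns a list of dicts, best first, with "p" (0 to 1); they miss things now and then, are a little off and sometimes report something else, mostly with a low value. They report only what shows in the picture. A call takes as long as a camera call.
- models.regions_of(camera, target): "mask" (400x640 bool, what is visible of it).
- models.pinpoint(camera, target): "point" ([x, y, z] in m, in world coordinates, good to about 4 mm: a listed point, or the origin of a listed thing).
The state is a dict: "clock": time; "joints": joint angles; "qvel": joint speeds; "effort": joint torques, N m; "eef_pos": TCP position; "tool_rot": TCP orientation; "ft_force": force on the tool from outside, world axes, zero at the start; "moment": the same for the moment, N m; "finger_gap": finger opening in m; "grip_force": force on a finger pad.
Only numpy, scipy, OpenCV 4.12 (cv2) and the standard library are available. Lean on these libraries where they do the work, as an engineer would, in place of code of your own. Each camera call takes 0.05 s, during which the arm holds its last target. There are 200 camera calls.

## Task

Take the hook rod from its wooden stand and with it fetch the small parts basket that hangs deep in the narrow, dry dip tank: its ears are trapped under keeper strips that leave a single gap somewhere along the tank, so slide the basket gently along, find the gap by feel, and never force it. Lift it out on the hook, set it down gently, flat and upright, inside the drain tray, then unhook it and put the rod back upright in its stand. Do not touch the basket with the gripper, and leave the other things on the bench where they are.

Things in the scene. Friction and masses are not known exactly. Their poses are not given: they have to be found in the camera images.
- tank: Open steel dip tank, dry, fixed; 70 (its x) x 136 (its y) mm, rim 128 high (rim wire stands 4 mm farther out). Inside 64 (x) x 130 (y) mm. A handle on each end reaches y = 81 mm at 100 high. Origin: centre of its underside, z up. The basket in it can be slid along the tank's y until it meets either end wall, its centre then 32 mm from the tank's middle.
- tank_ledges (a point): Point 48 mm above tank's origin, at the top of two ledges, one along each long wall (x = 20 to 32 mm either side). The basket's ears rest and slide on them (smooth steel, friction about 0.3), its body hangs between them with 3 mm play a side.
- tank_keepers (a point): Point on the tank's centre line at the height of the keeper strips' undersides (60 mm; tops 66): NOT the gap's place. Strips run over both ledges, x = 22 to 32 mm, with one gap 20 mm long in y, its middle clamped anywhere from -18 to +18 mm. Under a strip the ears rise only 7 mm and stop hard; with the basket's centre within 4 mm of the gap's middle it lifts straight out.
- basket: Aluminium parts basket, 34 (x) x 66 (y) x 45 mm, walls 2.5 mm, 0.18 to 0.36 kg; origin at the centre of its underside, z up, y along the tank. Ears at mid-length reach x = +-29 mm, 12 mm long in y, 40 to 45 mm above the origin. It hangs by them in the tank, origin 8 mm above the tank's, 27 to 30 mm to -y of its middle. More than 18 N between it and rod, tank or tray is forcing it.
- basket_bail (a point): Middle of the basket's rigid bail, a low handle of 5 mm steel wire across its top: flat crown 22 mm long along the basket's x, centre line 50 mm above basket's origin, y = 0, legs down to the side walls. Below the crown the basket is empty down to 17 mm above the origin, so the hook can go in beside and under it.
- rod: Steel hook rod, 165 mm long, 0.12 kg; origin at its lowest point on the axis, z up the rod. Hook: two prongs of 6 mm wire, 18 mm over all in x, running from y = -6.5 to a lip at y = +6.5 mm (wire centres), so a bar enters from +y. It starts upright in the stand, its y along the stand's y.
- rod_seat (a point): Seat of the hook, 6 mm above rod's origin, on the axis. Lip top is 16 mm above the origin; the throat for the bar is open from 16 to about 36 mm; there the rear wires stand back at y = -6.5 mm, and above it the neck comes back to the axis. A 5 mm bar in the seat has 1 mm play each way in y.
- rod_grip (a point): Where to grip the rod, 125 mm above its origin: wooden handle, 20 (x) x 14 (y) mm, 90 to 165 mm above the origin; grip across y.
- stand: Wooden stand for the rod, fixed block 62 (x) x 66 (y) mm, 65 high; origin at the centre of its underside. A well 24 (x) x 25 (y) mm with a 3 mm chamfer goes down its middle to a floor 10 mm above the bench, on which the rod's origin stands.
- tray: Dark steel drain tray, fixed, 140 (x) x 160 (y) mm, rim 18 mm high, walls 4 mm, floor 10 mm above the bench; origin at the centre of its underside.
- tray_in (a point): Centre of the tray's inner floor, z up, x and y along the tray's sides.
- tin_oil: Bystander: yellow oil tin, 68 mm round, 99 high, standing behind the tank. Origin at the centre of its underside.
- tape_masking: Bystander: roll of masking tape lying flat, 104 mm across, 25 high. Origin at the centre of its underside.
- spanner: Bystander: open spanner 189x32x9 mm lying in front of the tank. Origin at the centre of its underside.
- screwdriver_blue: Bystander: blue-handled screwdriver 177 mm long lying in front of the tank. Origin at the centre of its underside.
- wood_block: Bystander: wooden block 52x110x42 mm. Origin at the centre of its underside.
- bolt_jar: Bystander: brown jar with a grey lid, 63 mm round, 79 high. Origin at the centre of its underside.

How it is judged:
By the outcome, as a careful person would: the job done as asked, in the order asked, and still so for the second after the job is handed in, with the robot touching nothing.
It also fails if it takes over 70 s, if anything falls off the work surface, if the arm or the gripper's body presses on something with over 40 N, if the wrist force passes 120 N, or if a joint passes its speed limit or range.

## Working session

There is one attempt and no reset: what is moved stays moved. The work goes in short steps, Python scripts to look and compute and a tool call to move; the robot and the scene stay as the last step left them, time stands still between calls to the robot, and variables do not carry over. Pictures are saved under pics/ and viewed, at most 10 in all, crops included, and the job is handed in when it is done.

Besides the shell and the picture viewer there is one more tool, called after "Emit:" as name(argument=value, ...), one argument or row to a line, values as JSON. arm_command: Moves the arm, as the interface text tells. Its arguments: {"type":"object","properties":{"motion":{"type":"array"},"gripper":{"type":"number"},"newtons":{"type":"number"}},"required":["motion"]}

```bash
ls; mkdir -p pics
cat > h.py <<'E'
import numpy as np, cv2
from station import sense, grab_frame, get_calibration, ticket, models
def pp(cam,names):
    for n in names:
        r=models.pinpoint(cam,n)
        print(cam,n,[(np.round(np.array(d['point'])*1000,1).tolist(),round(d['p'],2)) for d in r[:2]])
def st():
    s=sense(); print(round(s['clock'],2),np.round(np.array(s['eef_pos'])*1000,1),'\n',np.round(s['tool_rot'],3),np.round(s['ft_force'],2),s['finger_gap'])
    return s
E
python3 - <<'E'
from h import *
st()
a=grab_frame('scene');b=grab_frame('top')
cv2.imwrite('pics/a.png',a);cv2.imwrite('pics/b.png',b)
for c in('scene','top'):
    pp(c,['tank','tank_keepers','basket','basket_bail','rod','rod_grip','stand','tray','tray_in','tin_oil','tape_masking','spanner','screwdriver_blue','wood_block','bolt_jar'])
    k=get_calibration(c);print(k['fx'],k['cx'],k['cy'],np.round(k['R'],3).tolist(),np.round(k['t'],3))
print(get_calibration('wrist'))
E
```

```text
pics
0.0 [ 193.  -460.6  230.4] 
 [[ 0.922  0.386 -0.001]
 [ 0.386 -0.922  0.002]
 [ 0.    -0.002 -1.   ]] [ 0.13  0.49 -0.18] 0.0854214650738737
scene tank [([537.1, 36.5, 0.5], 0.85)]
scene tank_keepers [([539.3, 35.9, 61.3], 0.79)]
scene basket []
scene basket_bail []
scene rod []
scene rod_grip [([507.5, -253.7, 132.1], 0.91), ([365.6, -97.4, -3.6], 0.63)]
scene stand [([503.9, -257.6, -1.5], 0.83), ([538.4, 37.3, 63.9], 0.57)]
scene tray [([508.8, 301.4, -3.3], 0.68)]
scene tray_in [([509.5, 301.8, 11.1], 0.82), ([767.2, 95.4, -2.1], 0.73)]
scene tin_oil [([758.6, -58.4, -2.5], 0.55)]
scene tape_masking [([536.0, 39.1, 2.8], 0.63)]
scene spanner [([383.2, 78.9, -1.7], 0.82), ([508.3, -254.2, 132.1], 0.33)]
scene screwdriver_blue [([366.1, -100.8, -3.8], 0.77), ([506.6, -256.4, 129.4], 0.59)]
scene wood_block [([744.8, -300.0, 1.6], 0.8), ([711.1, 213.6, 0.9], 0.21)]
scene bolt_jar [([710.9, 212.8, -0.1], 0.59)]
482.0823660332642 317.8477513136366 201.94978293259445 [[1.0, 0.019, -0.006], [0.007, -0.606, -0.795], [-0.018, 0.795, -0.606]] [-0.569  0.086  1.26 ]
top tank [([535.1, 
[... 598 characters left out ...]
296.5, -1.0], 0.93), ([536.0, 36.1, 61.1], 0.73)]
top bolt_jar [([708.7, 216.3, 2.2], 0.79)]
472.5966621899613 321.3482454841994 196.7032490968007 [[-0.027, -1.0, -0.009], [-0.999, 0.028, -0.036], [0.036, 0.008, -0.999]] [0.025 0.572 1.232]
{'fx': 285.343339446846, 'fy': 285.343339446846, 'cx': 322.2377833604471, 'cy': 197.615948209102, 'tool_from_camera': array([[ 3.52410046e-04, -9.49864758e-01, -3.12660867e-01,
         8.05647623e-02],
       [ 9.99999912e-01,  4.05801174e-04, -1.05693492e-04,
        -1.11611608e-03],
       [ 2.27272670e-04, -3.12660802e-01,  9.49864817e-01,
        -1.41862323e-01],
       [ 0.00000000e+00,  0.00000000e+00,  0.00000000e+00,
         1.00000000e+00]])}
```

Run:
```python
import cv2,numpy as np
b=cv2.imread('pics/b.png')
# crops: stand, tank, tray from top, x3
k=lambda cx,cy,w=65,h=50,s=6: cv2.resize(b[max(0,cy-h):cy+h,max(0,cx-w):cx+w],None,fx=s,fy=s,interpolation=2)
import station
c=station.get_calibration('top')
def P(p):
    q=c['R']@np.array(p)+c['t'];return c['fx']*q[0]/q[2]+c['cx'],c['fy']*q[1]/q[2]+c['cy']
u=[P((.505,-.256,.1)),P((.536,.037,.1)),P((.509,.3,0.01))];print(u)
big=[cv2.resize(b[int(v)-36:int(v)+36,int(x)-48:int(x)+48],(400,300),interpolation=cv2.INTER_CUBIC) for x,v in u]
cv2.imwrite('pics/c.png',np.vstack([np.hstack(big[:2]),np.hstack([big[2],cv2.resize(b,(400,250))[:300] if 0 else cv2.copyMakeBorder(cv2.resize(b,(400,250)),0,50,0,0,0)])]))
```

```text
[(np.float64(430.93892024951913), np.float64(220.13646648149202)), (np.float64(310.1161270393731), np.float64(210.68099535993906)), (np.float64(211.58232906013208), np.float64(223.89961451839235))]
```

View pics/c.png

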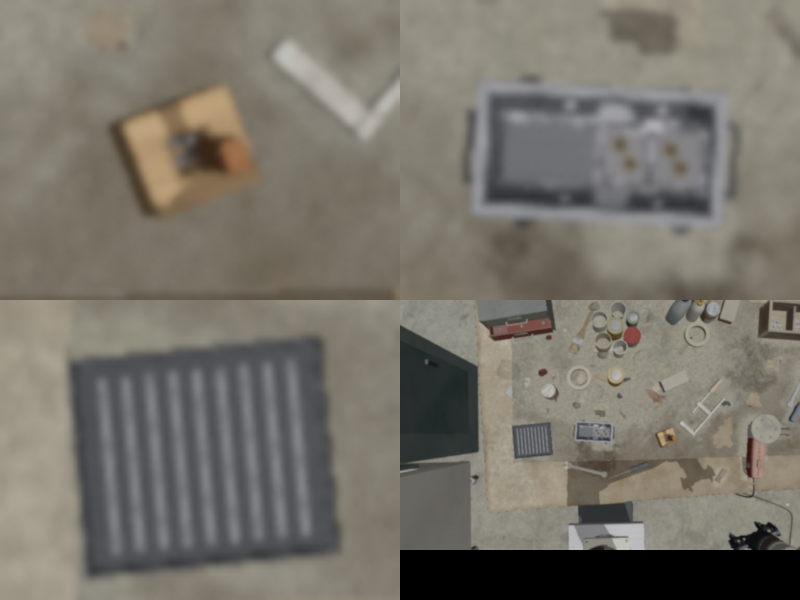

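View pics/a.png

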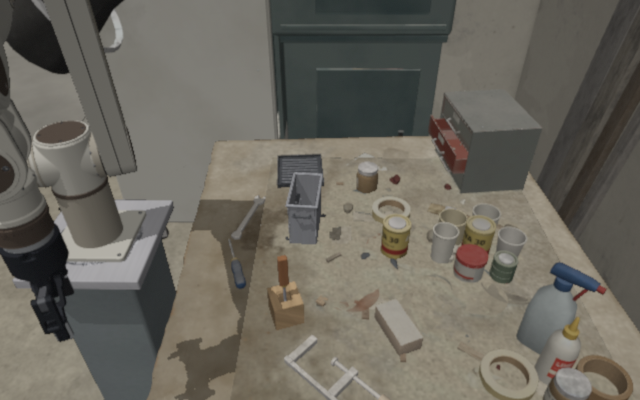

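The top view shows the rod handle leaning out of a rotated stand (about 200,150 in the first panel). The basket, with its bolts, is in the right (−y) half of the tank. The tray is turned a few degrees. Next I'll measure the yaws from the masks.

```bash
cat >> h.py <<'E'
def ray(cam,uv,s=None):
    k=get_calibration(cam); d=np.array([(uv[0]-k['cx'])/k['fx'],(uv[1]-k['cy'])/k['fy'],1])
    if cam=='wrist':
        T=k['tool_from_camera'];R=np.array(s['tool_rot']);return R@T[:3,3]+s['eef_pos'],R@T[:3,:3]@d
    R=np.array(k['R']);return -R.T@k['t'],R.T@d
def atz(cam,uv,z,s=None):
    o,d=ray(cam,uv,s); return o+d*(z-o[2])/d[2]
def proj(cam,p,s=None):
    k=get_calibration(cam)
    if cam=='wrist':
        T=k['tool_from_camera'];R=np.array(s['tool_rot']);q=T[:3,:3].T@(R.T@(np.array(p)-s['eef_pos'])-T[:3,3])
    else: q=np.array(k['R'])@p+k['t']
    return np.array([k['fx']*q[0]/q[2]+k['cx'],k['fy']*q[1]/q[2]+k['cy']])
def rect(cam,name,z,s=None):
    for r in models.regions_of(cam,name)[:1]:
        c,_=cv2.findContours(r['mask'].astype(np.uint8),0,1); c=max(c,key=cv2.contourArea).reshape(-1,2)
        P=np.array([atz(cam,u,z,s)[:2]*1000 for u in c]).astype(np.float32)
        (cx,cy),(w,h),a=cv2.minAreaRect(P); print(cam,name,round(r['p'],2),'c',round(cx,1),round(cy,1),'wh',round(w,1),round(h,1),'ang of w',round(a,1))
E
python3 - <<'E'
from h import *
grab_frame('top')
rect('top','stand',.065);rect('top','tank',.128);rect('top','tray',.018);rect('top','basket',.05);rect('top','rod',.13)
E
```

```text
top stand 0.94 c 503.2 -251.1 wh 67.6 77.6 ang of w 18.4
top tank 0.74 c 535.3 36.8 wh 157.1 86.1 ang of w 85.3
top tray 0.59 c 509.5 298.5 wh 140.7 163.2 ang of w 3.6
top basket 0.74 c 534.7 8.4 wh 66.1 40.7 ang of w 88.4
top rod 0.43 c 510.5 270.2 wh 127.6 150.1 ang of w 3.9
```

Careful with the scale: shifts go in shares of 750 mm and turns go in shares of 2 pi rad. That gives: 367 mm / 750 = 0.4893, 320 mm / 750 = 0.4267, 0.075 rad / 6.2832 = 0.0119.

Emit:
arm_command(
  motion=[0.02, -0.004, -0.004, 0, 0.06, -0.0107, -0.012, 0.0016, 0.1067, -0.02, -0.02, 0.0032, 0.16, -0.0293, -0.0307, 0.0048, 0.2133, -0.04, -0.0413, 0.0064, 0.2667, -0.0493, -0.0507, 0.008, 0.32, -0.06, -0.0613, 0.0095, 0.3733, -0.0693, -0.0707, 0.0111, 0.4267, -0.08, -0.0813, 0.0119, 0.4667, -0.0867, -0.0893, 0.0119, 0.4853, -0.0907, -0.0933, 0.0119, 0.4893, -0.0907, -0.0933, 0.0119, 0.4893, -0.0907, -0.0933, 0.0119, 0.4893, -0.0907, -0.0933, 0.0119],
)

```text
clock: 3.07
eef_pos: [0.5046, -0.257, 0.3008]
tool_rot: [[0.949, 0.316, -0.001], [0.316, -0.949, 0.0], [-0.001, -0.0, -1.0]]
ft_force: [-0.0, -0.0, -0.4]
finger_gap: 0.0853
grip_force: 0.0
```

Run:
```python
from h import *
s=st(); w=grab_frame('wrist'); cv2.imwrite('pics/w1.png',w)
pp('wrist',['rod_grip','rod_seat','rod','stand'])
rect('wrist','stand',.065,s);rect('wrist','rod',.175,s)
```

```text
3.07 [ 504.6 -257.   300.8] 
 [[ 0.949  0.316 -0.001]
 [ 0.316 -0.949  0.   ]
 [-0.001 -0.    -1.   ]] [-0.04 -0.04 -0.38] 0.0853007506963554
wrist rod_grip [([507.3, -257.0, 131.8], 0.97), ([741.7, -297.6, 5.7], 0.18)]
wrist rod_seat [([505.3, -256.7, 14.2], 0.66)]
wrist rod [([504.9, -255.4, 9.2], 0.63)]
wrist stand [([505.6, -252.9, -1.5], 0.96)]
wrist stand 0.57 c 509.3 -254.8 wh 67.7 66.9 ang of w 18.4
wrist rod 0.97 c 516.4 -252.1 wh 39.7 12.8 ang of w 18.4
```

View pics/w1.png

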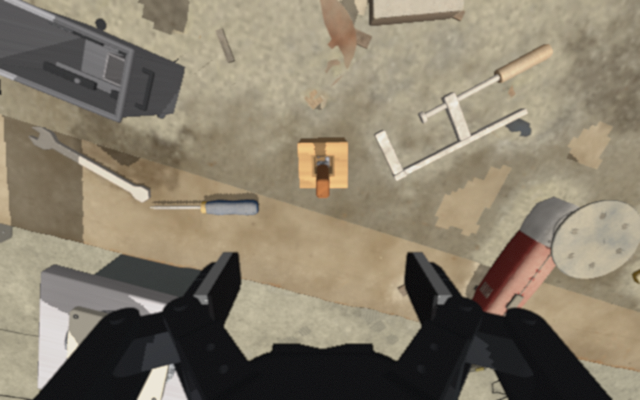

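Scaled: 185 mm / 750 = 0.2467, 184 mm / 750 = 0.2453.

Emit:
arm_command(
  motion=[0.0013, 0, 0.0133, 0, 0.0013, 0, 0.0467, 0, 0.0013, 0, 0.0867, 0, 0.0013, 0, 0.1267, 0, 0.0013, 0, 0.16, 0, 0.0013, 0, 0.1933, 0, 0.0013, 0, 0.22, 0, 0.0013, 0, 0.2373, 0, 0.0013, 0, 0.2453, 0, 0.0013, 0, 0.2467, 0, 0.0013, 0, 0.2467, 0],
)

```text
clock: 4.33
eef_pos: [0.5063, -0.2563, 0.1161]
tool_rot: [[0.949, 0.316, -0.0], [0.316, -0.949, 0.0], [-0.0, -0.0, -1.0]]
ft_force: [0.1, 0.8, 0.3]
finger_gap: 0.0854
grip_force: 0.0
```

Emit:
arm_command(
  motion=[0, 0, 0, 0, 0, 0, 0, 0, 0, 0, 0, 0, 0, 0, 0, 0, 0, 0, 0, 0, 0, 0, 0, 0, 0, 0, 0, 0, 0, 0, 0, 0],
  gripper=0,
  newtons=80,
)

```text
clock: 5.0
eef_pos: [0.5066, -0.2564, 0.1168]
tool_rot: [[0.949, 0.316, 0.001], [0.316, -0.949, -0.0], [0.001, 0.0, -1.0]]
ft_force: [-0.5, 0.7, 2.0]
finger_gap: 0.0132
grip_force: 77.8
```

Scaled: -130 mm / 750 = -0.1733, -127 mm / 750 = -0.1693.

Emit:
arm_command(
  motion=[0, 0, -0.0053, 0, 0, 0, -0.0187, 0, 0, 0, -0.0453, 0, 0, 0, -0.08, 0, 0, 0, -0.12, 0, 0, 0, -0.1533, 0, 0, 0, -0.1693, 0, 0, 0, -0.1733, 0, 0, 0, -0.1733, 0, 0, 0, -0.1733, 0],
)

```text
clock: 5.83
eef_pos: [0.5059, -0.2561, 0.2455]
tool_rot: [[0.949, 0.316, -0.001], [0.316, -0.949, 0.001], [-0.001, -0.001, -1.0]]
ft_force: [0.1, -0.0, -1.5]
finger_gap: 0.0135
grip_force: 77.9
```

Run:
```python
from h import *
s=st(); w=grab_frame('wrist'); a=grab_frame('scene')
pp('wrist',['rod_grip','rod_seat','rod','stand']);pp('scene',['rod_seat','rod'])
c=w[120:400,180:460]; 
u=proj('scene',np.array([.506,-.256,.17]));print(u);x,y=int(u[0]),int(u[1])
d=a[y-35:y+35,x-35:x+35]
cv2.imwrite('pics/w2.png',np.hstack([cv2.resize(c,(400,400)),cv2.resize(d,(400,400),interpolation=cv2.INTER_CUBIC)]))
```

```text
5.83 [ 505.9 -256.1  245.5] 
 [[ 0.949  0.316 -0.001]
 [ 0.316 -0.949  0.001]
 [-0.001 -0.001 -1.   ]] [ 0.1  -0.04 -1.49] 0.013462042049304991
wrist rod_grip [([507.2, -258.0, 261.4], 0.64)]
wrist rod_seat [([503.8, -257.7, 143.6], 0.84)]
wrist rod [([505.2, -254.4, 144.0], 0.74)]
wrist stand [([507.8, -255.5, 0.8], 0.75), ([503.7, -257.6, 141.9], 0.67)]
scene rod_seat [([501.3, -254.0, 142.3], 0.76)]
scene rod [([501.9, -258.1, 135.4], 0.64), ([710.5, 211.3, 2.3], 0.49)]
[282.72677047 257.94838894]
```

View pics/w2.png

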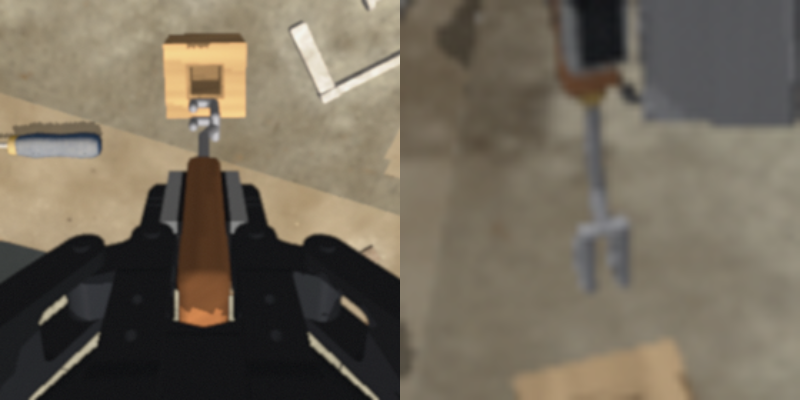

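The left panel shows the held rod with its hook at about (205,118) above the stand. The right panel shows the fork end from the −y side. I'll zoom in to see which side the lip is on.

Run:
```python
from h import *
s=sense();w=grab_frame('wrist');x,y=int(180+205*.7),int(120+118*.7)
im=cv2.resize(w[y-25:y+25,x-25:x+25],(600,600),interpolation=cv2.INTER_CUBIC)
# expected marks: z of origin = tcp-106.5
R=np.array(s['tool_rot']);
def mark(p,col):
    u=proj('wrist',p,s); q=(u-[x-25,y-25])*12; print(col,u); cv2.circle(im,(int(q[0]),int(q[1])),5,col,-1)
for sx in(-.006,.006):
  for sgn,col in((1,(0,0,255)),(-1,(255,0,0))):
    mark(np.array(s['eef_pos'])+R@np.array([sx,-sgn*.0065,.1065-.014]),col)   # red = tool -y
cv2.imwrite('pics/w3.png',im)
```

```text
(0, 0, 255) [316.12934481 207.74573288]
(255, 0, 0) [330.98793295 207.75191372]
(0, 0, 255) [316.0410481  194.67365248]
(255, 0, 0) [331.12636118 194.67984291]
```

View pics/w3.png

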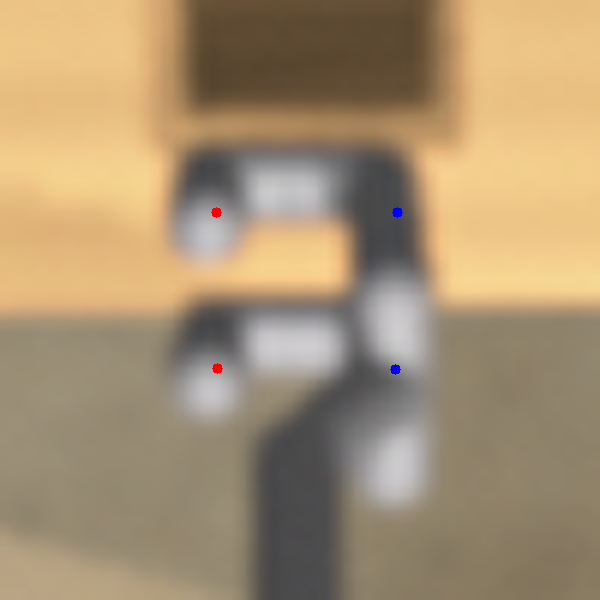

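The lip is on the tool −y side (world +y), as expected, and the rod hangs where I predicted. Next I'll go and look at the tank.

Scaled: -260 mm / 750 = -0.3467, -252 mm / 750 = -0.336, 0.385 rad / 6.2832 = 0.0613.

Emit:
arm_command(
  motion=[0.0013, -0.0053, -0.008, 0, 0.0053, -0.0213, -0.024, 0.0032, 0.0107, -0.048, -0.0427, 0.008, 0.0187, -0.08, -0.0587, 0.0143, 0.0267, -0.1173, -0.0693, 0.0207, 0.0347, -0.1547, -0.072, 0.0271, 0.044, -0.192, -0.072, 0.0334, 0.052, -0.2293, -0.072, 0.0398, 0.06, -0.264, -0.072, 0.0462, 0.0667, -0.296, -0.072, 0.0525, 0.072, -0.32, -0.072, 0.0573, 0.076, -0.336, -0.072, 0.0605, 0.0787, -0.3453, -0.072, 0.0613, 0.0787, -0.3467, -0.072, 0.0613, 0.0787, -0.3467, -0.072, 0.0613, 0.0787, -0.3467, -0.072, 0.0613],
)

```text
clock: 7.62
eef_pos: [0.4795, -0.0128, 0.3004]
tool_rot: [[0.999, -0.036, 0.001], [-0.036, -0.999, 0.017], [-0.0, -0.017, -1.0]]
ft_force: [-0.8, -0.6, -1.4]
finger_gap: 0.0129
grip_force: 78.1
```

Run:
```python
from h import *
s=st(); w=grab_frame('wrist'); cv2.imwrite('pics/w4.png',w)
pp('wrist',['tank','tank_keepers','tank_ledges','basket','basket_bail','rod_seat'])
rect('wrist','tank',.128,s);rect('wrist','basket',.053,s);rect('wrist','basket_bail',.06,s)
```

```text
7.62 [479.5 -12.8 300.4] 
 [[ 0.999 -0.036  0.001]
 [-0.036 -0.999  0.017]
 [-0.    -0.017 -1.   ]] [-0.84 -0.6  -1.44] 0.012931234559697495
wrist tank [([539.3, 34.8, 1.3], 0.74)]
wrist tank_keepers []
wrist tank_ledges [([536.9, 34.3, 49.0], 0.83), ([532.4, 9.3, 7.1], 0.7)]
wrist basket [([535.4, 13.1, 8.8], 0.83)]
wrist basket_bail [([535.5, 9.2, 60.6], 0.68)]
wrist rod_seat [([478.3, -11.1, 199.1], 0.74)]
wrist tank 0.55 c 538.9 34.8 wh 150.2 82.0 ang of w 85.2
wrist basket 0.77 c 534.4 8.9 wh 64.7 44.1 ang of w 85.5
wrist basket_bail 0.8 c 534.8 8.4 wh 63.7 43.3 ang of w 85.5
```

View pics/w4.png

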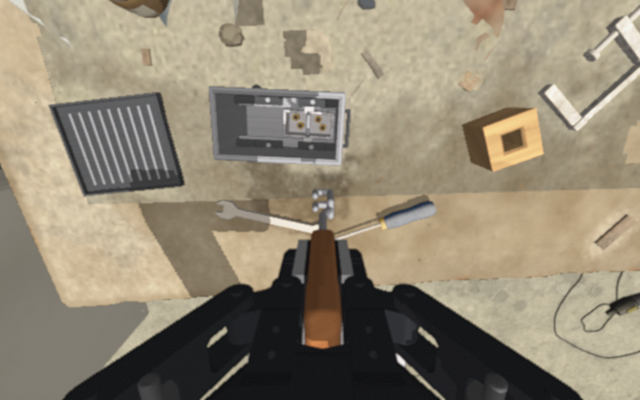

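The wrist view shows the tank at (210–345, 87–164), with the basket and bail near (308,122). The arm was still moving when I took it, so I'll settle lower and measure again.

Scaled: 30 mm / 750 = 0.04, 28 mm / 750 = 0.0373, 0.016 rad / 6.2832 = 0.0025.

Emit:
arm_command(
  motion=[0, 0, 0.0133, 0.0008, 0, 0, 0.0267, 0.0016, 0, 0, 0.0373, 0.0025, 0, 0, 0.04, 0.0025, 0, 0, 0.04, 0.0025, 0, 0, 0.04, 0.0025],
)

```text
clock: 8.62
eef_pos: [0.4793, -0.0158, 0.2705]
tool_rot: [[0.999, -0.045, 0.001], [-0.045, -0.999, 0.02], [-0.0, -0.02, -1.0]]
ft_force: [0.1, -0.4, -1.3]
finger_gap: 0.0127
grip_force: 78.1
```

Run:
```python
from h import *
for i in range(2):
    s=st(); w=grab_frame('wrist')
    pp('wrist',['tank','tank_keepers','tank_ledges','basket','basket_bail','rod_seat'])
    rect('wrist','tank',.128,s);rect('wrist','basket',.053,s)
print(np.abs(s['qvel']).max())
cv2.imwrite('pics/w5.png',w)
x0,x1,y0,y1=190,390,70,210
cv2.imwrite('pics/w5c.png',cv2.resize(w[y0:y1,x0:x1],None,fx=4,fy=4,interpolation=cv2.INTER_CUBIC))
```

```text
8.62 [479.3 -15.8 270.5] 
 [[ 0.999 -0.045  0.001]
 [-0.045 -0.999  0.02 ]
 [-0.    -0.02  -1.   ]] [ 0.14 -0.36 -1.34] 0.012681251188884732
wrist tank [([539.7, 37.5, 3.0], 0.81), ([510.0, 300.8, 1.2], 0.18)]
wrist tank_keepers [([535.2, 32.8, 58.9], 0.68), ([479.1, -14.3, 167.4], 0.6)]
wrist tank_ledges [([538.1, 34.8, 47.0], 0.91)]
wrist basket [([532.9, 8.9, 4.8], 0.88), ([508.2, 300.7, 8.0], 0.51)]
wrist basket_bail [([534.9, 7.9, 61.6], 0.91)]
wrist rod_seat [([476.6, -11.5, 170.1], 0.94)]
wrist tank 0.73 c 538.2 34.8 wh 149.9 78.9 ang of w 85.9
wrist basket 0.59 c 534.6 9.5 wh 64.5 44.6 ang of w 84.7
9.07 [479.2 -15.8 270.5] 
 [[ 0.999 -0.045  0.001]
 [-0.045 -0.999  0.02 ]
 [-0.    -0.02  -1.   ]] [-0.39 -0.56 -1.29] 0.012847887821359327
wrist tank [([539.6, 40.8, 2.8], 0.67)]
wrist tank_keepers [([535.9, 31.4, 63.6], 0.65)]
wrist tank_ledges [([540.9, 33.7, 49.7], 0.8)]
wrist basket [([533.7, 8.8, 59.8], 0.75), ([533.8, 12.1, 7.9], 0.6)]
wrist basket_bail [([534.8, 9.6, 59.8], 0.69)]
wrist rod_seat [([478.1, -12.1, 169.3], 0.96), ([541.3, 34.7, -0.3], 0.33)]
wrist tank 0.61 c 538.7 34.5 wh 149.6 80.2 ang of w 85.6
wrist basket 0.63 c 535.2 9.0 wh 64.7 42.9 ang of w 88.0
0.0016828830964916032
```

View pics/w5c.png

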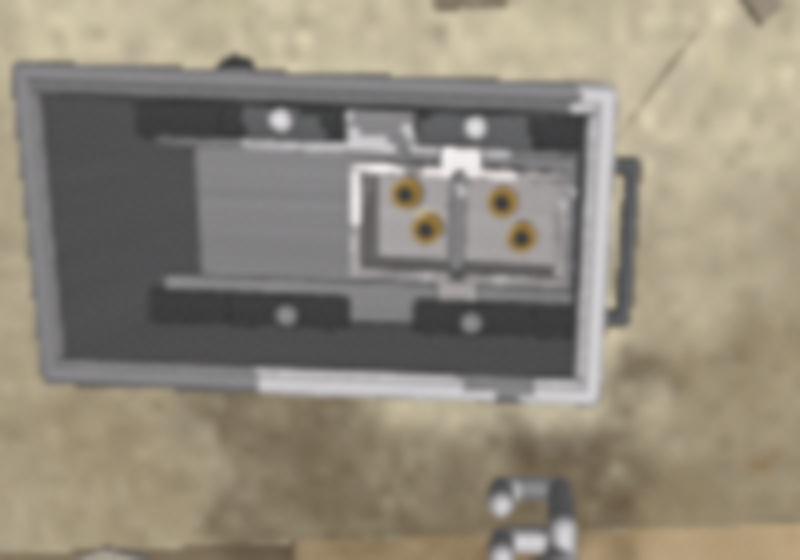

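The crop shows the tank clearly. The keeper gap is visible at crop px 347–413, the bail bar is at x ≈ 457 (y 175–275), and the hook is below the tank. The arm stopped short with a slight tilt, so I'll check the joints.

Run:
```python
from h import *
s=st(); print(np.round(s['joints'],3))
f=lambda u,v,z:np.round(atz('wrist',(190+u/4,70+v/4),z,s)*1000,1)
print('bail',f(457,178,.0605),f(457,272,.0605))
print('rim in corners',f(42,92,.128),f(588,105,.128),f(578,376,.128),f(62,362,.128))
print('rim out',f(14,65,.128),f(614,85,.128),f(600,402,.128),f(42,382,.128))
print('gap near strip',f(349,310,.066),f(414,310,.066),'far',f(347,120,.066),f(413,128,.066))
```

```text
9.52 [479.2 -15.8 270.3] 
 [[ 0.999 -0.045  0.   ]
 [-0.045 -0.999  0.02 ]
 [-0.001 -0.02  -1.   ]] [-0.49  0.59 -0.98] 0.012726086817628391
[-0.046  0.186  0.037  1.422  0.02   3.141]
bail [548.    7.9  60.5] [520.6   9.7  60.5]
rim in corners [573.9  99.  128. ] [565.2 -29.5 128. ] [500.9 -25.1 128. ] [509.8 105.4 128. ]
rim out [580.1 104.5 128. ] [569.3 -35.6 128. ] [494.  -30.5 128. ] [504.9 111.4 128. ]
gap near strip [511.3  42.7  66. ] [510.5  22.9  66. ] far [565.6  38.1  66. ] [562.6  19.3  66. ]
```

J6 is at its limit (π). I'll flip the hook by half a turn, with the lip to −y, and enter the bail from its +y side.

Scaled: -2.34 rad / 6.2832 = -0.3724.

Emit:
arm_command(
  motion=[0, 0, 0, -0.0095, 0, 0, 0, -0.0286, 0, 0, 0, -0.0477, 0, 0, 0, -0.0668, 0, 0, 0, -0.0859, 0, 0, 0, -0.105, 0, 0, 0, -0.1241, 0, 0, 0, -0.1432, 0, 0, 0, -0.1623, 0, 0, 0, -0.1814, 0, 0, 0, -0.2005, 0, 0, 0, -0.2196, 0, 0, 0, -0.2387, 0, 0, 0, -0.2578, 0, 0, 0, -0.2769, 0, 0, 0, -0.296, 0, 0, 0, -0.3151, 0, 0, 0, -0.3342, 0, 0, 0, -0.3533, 0, 0, 0, -0.3724],
)

```text
clock: 11.18
eef_pos: [0.4792, -0.0158, 0.2703]
tool_rot: [[-0.667, 0.745, 0.0], [0.745, 0.667, 0.02], [0.015, 0.014, -1.0]]
ft_force: [-0.9, -0.2, -0.8]
finger_gap: 0.0133
grip_force: 78.1
```

Scaled: -0.79 rad / 6.2832 = -0.1257.

Emit:
arm_command(
  motion=[0, 0, 0, -0.0191, 0, 0, 0, -0.0382, 0, 0, 0, -0.0573, 0, 0, 0, -0.0764, 0, 0, 0, -0.0955, 0, 0, 0, -0.1114, 0, 0, 0, -0.1225, 0, 0, 0, -0.1257, 0, 0, 0, -0.1257, 0, 0, 0, -0.1257],
)

```text
clock: 12.02
eef_pos: [0.4792, -0.0158, 0.2703]
tool_rot: [[-0.998, 0.058, 0.0], [0.058, 0.998, 0.02], [0.001, 0.02, -1.0]]
ft_force: [0.7, -0.8, -1.5]
finger_gap: 0.0133
grip_force: 78.1
```

Run:
```python
from h import *
s=st(); print(np.round(s['joints'],3))
R=np.array(s['tool_rot'])
for t in((535.6,25.3),(534.8,8.8)):
  print(np.round(R.T@(np.array([*t,0])-[*(np.array(s['eef_pos'])[:2]*1000),0]),1))
print(np.arctan2(R[1,0],R[0,0]))
```

```text
12.02 [479.2 -15.8 270.3] 
 [[-0.998  0.058  0.   ]
 [ 0.058  0.998  0.02 ]
 [ 0.001  0.02  -1.   ]] [ 0.65 -0.84 -1.46] 0.013320028715667094
[-0.046  0.186  0.037  1.422  0.02   0.012]
[-53.9  44.3   0.9]
[-54.1  27.8   0.5]
3.083672123584598
```

Scaled: -54 mm / 750 = -0.072, -50 mm / 750 = -0.0667, 0.01 rad / 6.2832 = 0.0016.

Emit:
arm_command(
  motion=[-0.004, 0.0027, 0, 0, -0.0133, 0.0107, 0, 0.0008, -0.0267, 0.0213, 0, 0.0016, -0.0427, 0.0333, 0, 0.0016, -0.0573, 0.044, 0.0053, 0.0016, -0.0667, 0.052, 0.0107, 0.0016, -0.072, 0.056, 0.016, 0.0016, -0.072, 0.056, 0.02, 0.0016, -0.072, 0.056, 0.02, 0.0016, -0.072, 0.056, 0.02, 0.0016],
)

```text
clock: 12.85
eef_pos: [0.5348, 0.0231, 0.2556]
tool_rot: [[-0.998, 0.067, -0.001], [0.067, 0.998, 0.02], [0.003, 0.02, -1.0]]
ft_force: [0.1, 0.1, -1.6]
finger_gap: 0.0129
grip_force: 78.1
```

Run:
```python
from h import *
s=st(); w=grab_frame('wrist')
cv2.imwrite('pics/w6.png',w)
pp('wrist',['tank_keepers','tank_ledges','basket_bail','basket','rod_seat','rod'])
u=proj('wrist',[.535,.02,.1],s);print(u);x=int(u[0]);y=int(u[1])
x0,y0=x-80,max(0,y-70); print(x0,y0)
im=cv2.resize(w[y0:y0+140,x0:x0+180],None,fx=4,fy=4,interpolation=cv2.INTER_CUBIC)
R=np.array(s['tool_rot']);P=np.array(s['eef_pos'])+R[:,2]*.098
print('seat',P)
for p in(P,[.5343,.0088,.0605]):
    q=(proj('wrist',p,s)-[x0,y0])*4; cv2.circle(im,(int(q[0]),int(q[1])),3,(0,0,255),-1)
cv2.imwrite('pics/w6c.png',im)
```

```text
12.85 [534.8  23.1 255.6] 
 [[-0.998  0.067 -0.001]
 [ 0.067  0.998  0.02 ]
 [ 0.003  0.02  -1.   ]] [ 0.09  0.1  -1.64] 0.012942800704183592
wrist tank_keepers [([535.1, 33.5, 65.4], 0.73)]
wrist tank_ledges [([540.8, 33.8, 46.5], 0.91)]
wrist basket_bail [([533.2, 10.3, 60.4], 0.6)]
wrist basket [([535.0, 12.0, 4.1], 0.82)]
wrist rod_seat [([534.9, 23.5, 154.1], 0.77)]
wrist rod [([538.0, 23.4, 150.2], 0.71)]
[315.34020631 183.05920765]
235 113
seat [0.53467747 0.02512128 0.15764745]
```

View pics/w6c.png

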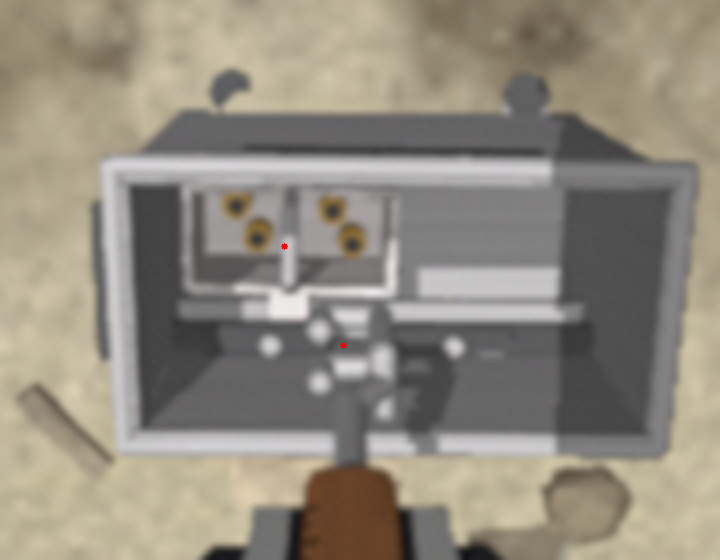

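Hook and bail are both offset about +1.4 mm from the prediction in the same direction, so their relative offset is as planned. I'll descend beside the bail.

Scaled: 115 mm / 750 = 0.1533, 114 mm / 750 = 0.152.

Emit:
arm_command(
  motion=[0, 0, 0.008, 0, 0, 0, 0.024, 0, 0, -0.0013, 0.0453, 0, 0, -0.0013, 0.0667, 0, 0, -0.0013, 0.0853, 0, 0, -0.0013, 0.1013, 0, 0, -0.0027, 0.1147, 0, 0, -0.0027, 0.1253, 0, 0, -0.0027, 0.1333, 0, 0, -0.0027, 0.14, 0, 0, -0.0027, 0.1453, 0, 0, -0.0027, 0.1493, 0, 0, -0.0027, 0.152, 0, 0, -0.0027, 0.1533, 0, 0, -0.0027, 0.1533, 0],
)

```text
clock: 14.45
eef_pos: [0.5355, 0.0237, 0.1412]
tool_rot: [[-0.998, 0.066, 0.001], [0.066, 0.998, 0.02], [0.001, 0.02, -1.0]]
ft_force: [-0.5, 0.1, -1.8]
finger_gap: 0.0131
grip_force: 78.1
```

Run:
```python
from h import *
s=st(); w=grab_frame('wrist')
pp('wrist',['basket_bail','rod_seat','rod'])
R=np.array(s['tool_rot']);P=np.array(s['eef_pos'])+R[:,2]*.098
print('seat',P)
u=proj('wrist',[.535,.018,.06],s);x0,y0=int(u[0])-60,int(u[1])-50
im=cv2.resize(w[y0:y0+100,x0:x0+120],None,fx=6,fy=6,interpolation=cv2.INTER_CUBIC)
for p in(P,[.5343,.0098,.0605]):
    q=(proj('wrist',p,s)-[x0,y0])*6; cv2.circle(im,(int(q[0]),int(q[1])),3,(0,0,255),-1)
cv2.imwrite('pics/w7c.png',im)
```

```text
14.45 [535.5  23.7 141.2] 
 [[-0.998  0.066  0.001]
 [ 0.066  0.998  0.02 ]
 [ 0.001  0.02  -1.   ]] [-0.52  0.12 -1.8 ] 0.01305948987887804
wrist basket_bail [([532.9, 8.9, 58.5], 0.93)]
wrist rod_seat [([537.5, 24.1, 37.9], 0.97)]
wrist rod [([538.5, 27.9, 35.4], 0.72), ([507.7, -253.1, 0.6], 0.42)]
seat [0.53554546 0.02572839 0.04320651]
```

View pics/w7c.png

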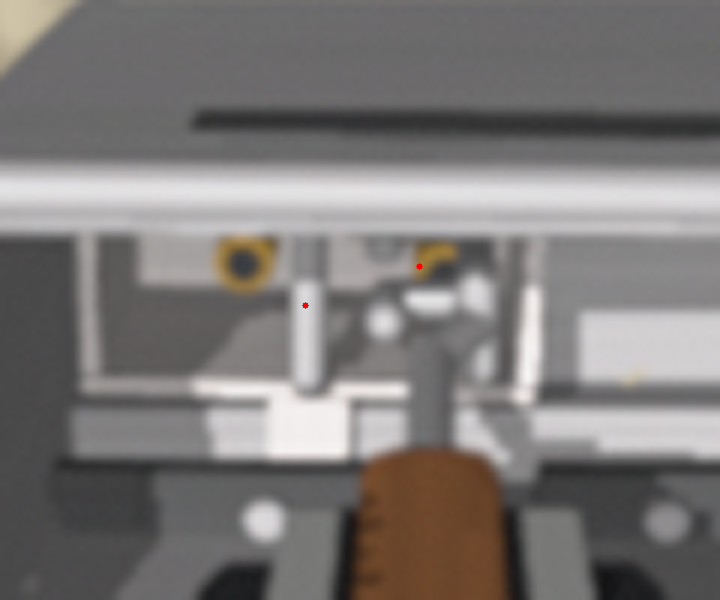

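The hook is inside the basket. Its lip is at x≈383 and the bail at 307, about 7.15 px/mm, so the axis is about 17 mm to the +y side. I'll slide it under the bail.

Scaled: -17 mm / 750 = -0.0227, -16.5 mm / 750 = -0.022.

Emit:
arm_command(
  motion=[0, -0.0027, 0, 0, 0, -0.0053, 0, 0, 0, -0.008, 0, 0, 0, -0.0107, 0, 0, 0, -0.0133, 0, 0, 0, -0.016, 0, 0, 0, -0.0187, 0, 0, 0, -0.0207, 0, 0, 0, -0.022, 0, 0, 0, -0.0227, 0, 0, 0, -0.0227, 0, 0],
)

```text
clock: 15.57
eef_pos: [0.5343, 0.0066, 0.1408]
tool_rot: [[-0.998, 0.067, 0.0], [0.067, 0.998, 0.02], [0.001, 0.02, -1.0]]
ft_force: [-0.4, 0.3, -1.2]
finger_gap: 0.013
grip_force: 78.1
```

Scaled: -11 mm / 750 = -0.0147, -10.5 mm / 750 = -0.014.

Emit:
arm_command(
  motion=[0, 0, -0.0027, 0, 0, 0, -0.0053, 0, 0, 0, -0.008, 0, 0, 0, -0.0107, 0, 0, 0, -0.0127, 0, 0, 0, -0.014, 0, 0, 0, -0.0147, 0, 0, 0, -0.0147, 0],
)

```text
clock: 16.23
eef_pos: [0.5343, 0.0066, 0.1519]
tool_rot: [[-0.998, 0.066, 0.001], [0.066, 0.998, 0.02], [0.001, 0.02, -1.0]]
ft_force: [0.6, -0.4, -0.5]
finger_gap: 0.0133
grip_force: 78.1
```

Run:
```python
from h import *
s=st(); w=grab_frame('wrist')
R=np.array(s['tool_rot']);P=np.array(s['eef_pos'])+R[:,2]*.098
print('seat',P)
u=proj('wrist',[.535,.018,.06],s);x0,y0=int(u[0])-60,int(u[1])-50
im=cv2.resize(w[y0:y0+100,x0:x0+120],None,fx=6,fy=6,interpolation=cv2.INTER_CUBIC)
cv2.imwrite('pics/w8c.png',im)
```

```text
16.23 [534.3   6.6 151.9] 
 [[-0.998  0.066  0.001]
 [ 0.066  0.998  0.02 ]
 [ 0.001  0.02  -1.   ]] [ 0.6  -0.45 -0.51] 0.013282712784023029
seat [0.53437383 0.0085705  0.05393141]
```

View pics/w8c.png

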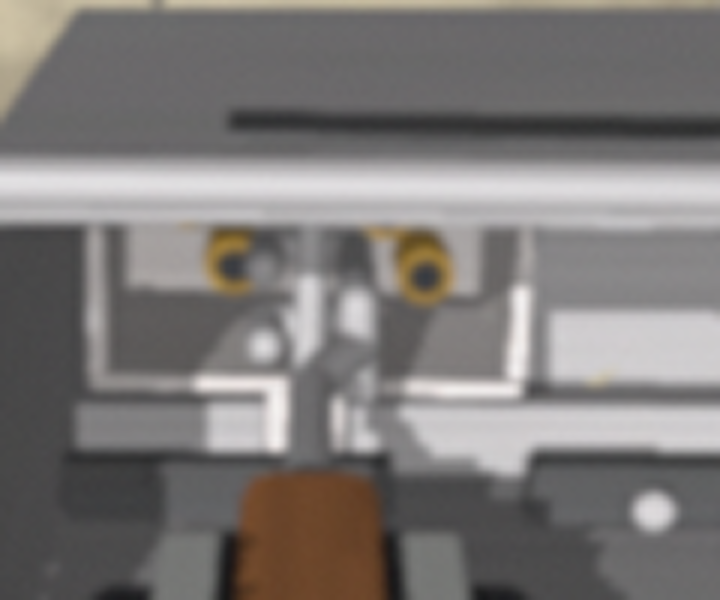

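The bail (x≈310) sits centred between the lip (265) and the rear wires (355). I'll raise the hook to just below seating, then slide gently along +y.

Scaled: 12 mm / 750 = 0.016, 11 mm / 750 = 0.0147.

Emit:
arm_command(
  motion=[0, 0, -0.0013, 0, 0, 0, -0.0027, 0, 0, 0, -0.004, 0, 0, 0.0013, -0.004, 0, 0, 0.0027, -0.004, 0, 0, 0.004, -0.004, 0, 0, 0.0053, -0.004, 0, 0, 0.0067, -0.004, 0, 0, 0.0087, -0.004, 0, 0, 0.0107, -0.004, 0, 0, 0.0127, -0.004, 0, 0, 0.0147, -0.004, 0, 0, 0.016, -0.004, 0, 0, 0.016, -0.004, 0],
)

```text
clock: 17.45
eef_pos: [0.535, 0.0188, 0.1549]
tool_rot: [[-0.998, 0.066, 0.0], [0.066, 0.998, 0.021], [0.001, 0.021, -1.0]]
ft_force: [0.6, -0.2, -0.9]
finger_gap: 0.0128
grip_force: 78.1
```

Scaled: 11 mm / 750 = 0.0147, 10 mm / 750 = 0.0133.

Emit:
arm_command(
  motion=[0, 0.002, 0, 0, 0, 0.004, 0, 0, 0, 0.006, 0, 0, 0, 0.008, 0, 0, 0, 0.01, 0, 0, 0, 0.012, 0, 0, 0, 0.0133, 0, 0, 0, 0.0147, 0, 0, 0, 0.0147, 0, 0],
)

```text
clock: 18.2
eef_pos: [0.5358, 0.0297, 0.1553]
tool_rot: [[-0.998, 0.066, 0.0], [0.066, 0.998, 0.021], [0.001, 0.021, -1.0]]
ft_force: [-0.7, -0.5, -1.3]
finger_gap: 0.0131
grip_force: 78.1
```

Run:
```python
from h import *
s=st(); w=grab_frame('wrist')
R=np.array(s['tool_rot']);P=np.array(s['eef_pos'])+R[:,2]*.098
print('seat',P)
u=proj('wrist',[.535,.03,.06],s);x0,y0=int(u[0])-75,int(u[1])-50
im=cv2.resize(w[y0:y0+110,x0:x0+150],None,fx=5,fy=5,interpolation=cv2.INTER_CUBIC)
cv2.imwrite('pics/w9c.png',im)
```

```text
18.2 [535.8  29.7 155.3] 
 [[-0.998  0.066  0.   ]
 [ 0.066  0.998  0.021]
 [ 0.001  0.021 -1.   ]] [-0.69 -0.46 -1.26] 0.013072375477035821
seat [0.53583872 0.03172267 0.05728596]
```

View pics/w9c.png

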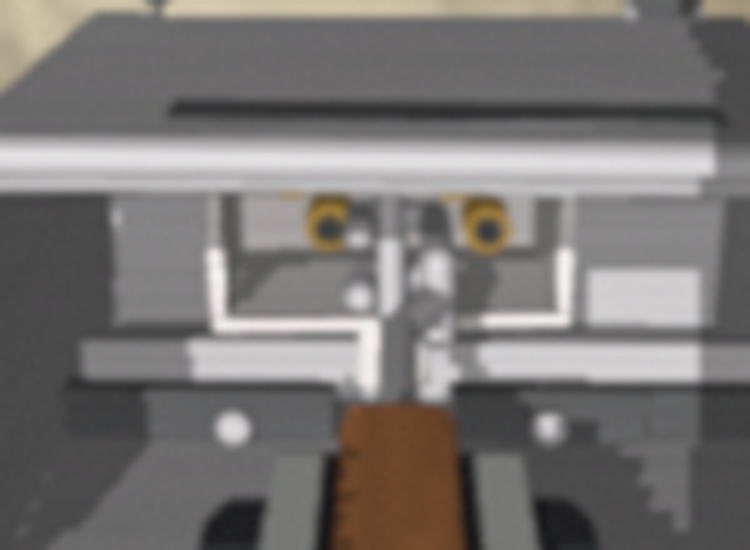

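The bail and ears (x≈390) are centred in the gap between the strip ends (337 and 452, middle ≈395). I'll lift a little to feel the weight.

Scaled: -6 mm / 750 = -0.008, -5 mm / 750 = -0.0067.

Emit:
arm_command(
  motion=[0, 0.0007, -0.0013, 0, 0, 0.0007, -0.0027, 0, 0, 0.0007, -0.004, 0, 0, 0.0007, -0.0053, 0, 0, 0.0007, -0.0067, 0, 0, 0.0007, -0.008, 0, 0, 0.0007, -0.008, 0],
)

```text
clock: 18.83
eef_pos: [0.5358, 0.0298, 0.1613]
tool_rot: [[-0.998, 0.066, 0.0], [0.066, 0.998, 0.02], [0.001, 0.02, -1.0]]
ft_force: [0.6, 0.0, -4.9]
finger_gap: 0.013
grip_force: 77.8
```

Emit:
arm_command(
  motion=[0, 0, -0.0013, 0, 0, 0, -0.0027, 0, 0, 0, -0.004, 0, 0, 0, -0.004, 0],
)

```text
clock: 19.17
eef_pos: [0.536, 0.0297, 0.1645]
tool_rot: [[-0.998, 0.066, 0.001], [0.066, 0.998, 0.02], [0.0, 0.02, -1.0]]
ft_force: [0.5, 0.4, -4.4]
finger_gap: 0.0129
grip_force: 77.8
```

Scaled: -3 mm / 750 = -0.004, -2 mm / 750 = -0.0027.

Emit:
arm_command(
  motion=[0, 0, -0.0013, 0, 0, 0, -0.0027, 0, 0, 0, -0.004, 0, 0, 0, -0.004, 0],
)

```text
clock: 19.5
eef_pos: [0.536, 0.0297, 0.1675]
tool_rot: [[-0.998, 0.066, 0.001], [0.066, 0.998, 0.02], [0.0, 0.02, -1.0]]
ft_force: [-0.5, -1.1, -4.4]
finger_gap: 0.0131
grip_force: 77.8
```

It's free, carrying about 3 N and well past the 7 mm stop. I'll lift it straight out.

Scaled: -146 mm / 750 = -0.1947, -145 mm / 750 = -0.1933.

Emit:
arm_command(
  motion=[0, 0, -0.002, 0, 0, 0, -0.0053, 0, 0, 0, -0.0093, 0, 0, 0.0003, -0.0147, 0, 0, 0.0004, -0.0213, 0, 0, 0.0007, -0.0293, 0, 0, 0.0008, -0.04, 0, 0, 0.0011, -0.052, 0, 0, 0.0013, -0.0653, 0, 0, 0.0016, -0.08, 0, 0, 0.002, -0.096, 0, 0, 0.0023, -0.112, 0, 0, 0.0027, -0.128, 0, 0, 0.0029, -0.144, 0, 0, 0.0032, -0.1587, 0, 0, 0.0035, -0.172, 0, 0, 0.0037, -0.1827, 0, 0, 0.004, -0.1893, 0, 0, 0.004, -0.1933, 0, 0, 0.004, -0.1947, 0],
)

```text
clock: 21.17
eef_pos: [0.5361, 0.0297, 0.3139]
tool_rot: [[-0.998, 0.066, 0.001], [0.066, 0.998, 0.02], [0.0, 0.02, -1.0]]
ft_force: [0.6, 0.2, -4.4]
finger_gap: 0.0133
grip_force: 77.9
```

Run:
```python
from h import *
s=st(); w=grab_frame('wrist'); a=grab_frame('scene')
pp('wrist',['basket','basket_bail','tray_in','tray']);pp('scene',['basket','basket_bail','tray_in'])
rect('wrist','tray',.018,s)
R=np.array(s['tool_rot']);P=np.array(s['eef_pos'])+R[:,2]*.098
print('seat',P,np.round(s['joints'],3))
```

```text
21.17 [536.1  29.7 313.9] 
 [[-0.998  0.066  0.001]
 [ 0.066  0.998  0.02 ]
 [ 0.     0.02  -1.   ]] [ 0.59  0.2  -4.45] 0.013290292993769229
wrist basket [([533.8, 32.7, 161.8], 0.92)]
wrist basket_bail [([534.4, 33.1, 218.0], 0.73)]
wrist tray_in [([506.6, 300.2, 8.9], 0.79)]
wrist tray [([512.6, 300.6, 3.7], 0.69), ([537.4, 26.5, 332.6], 0.3)]
scene basket [([538.5, 29.0, 161.1], 0.63)]
scene basket_bail [([537.7, 29.2, 218.4], 0.73)]
scene tray_in [([509.4, 301.3, 8.8], 0.89)]
wrist tray 0.88 c 508.2 298.3 wh 140.7 167.8 ang of w 3.9
seat [0.5362     0.03170462 0.21589834] [0.044 0.297 0.293 1.565 0.02  0.11 ]
```

Scaled: 265 mm / 750 = 0.3533, 262.6 mm / 750 = 0.3501, -0.13 rad / 6.2832 = -0.0207.

Emit:
arm_command(
  motion=[0.0005, 0.0032, 0, 0, 0.002, 0.012, 0.0003, -0.0006, 0.0044, 0.0261, 0.0005, -0.0016, 0.0076, 0.0445, 0.0009, -0.0025, 0.0113, 0.0667, 0.0013, -0.004, 0.0156, 0.0916, 0.0019, -0.0054, 0.0201, 0.1187, 0.0024, -0.007, 0.0249, 0.1467, 0.0029, -0.0086, 0.03, 0.1767, 0.0036, -0.0103, 0.0351, 0.2063, 0.0041, -0.0121, 0.0399, 0.2347, 0.0047, -0.0137, 0.0444, 0.2617, 0.0052, -0.0153, 0.0487, 0.2867, 0.0057, -0.0167, 0.0524, 0.3088, 0.0061, -0.0181, 0.0556, 0.3272, 0.0065, -0.0191, 0.058, 0.3413, 0.0068, -0.0201, 0.0595, 0.3501, 0.0071, -0.0207, 0.06, 0.3533, 0.0071, -0.0207, 0.06, 0.3533, 0.0071, -0.0207, 0.06, 0.3533, 0.0071, -0.0207],
)

```text
clock: 23.33
eef_pos: [0.5088, 0.2966, 0.3134]
tool_rot: [[-0.998, -0.063, 0.0], [-0.063, 0.998, 0.02], [-0.002, 0.02, -1.0]]
ft_force: [-0.1, -0.5, -3.8]
finger_gap: 0.0132
grip_force: 78.0
```

Scaled: 140 mm / 750 = 0.1867, 139 mm / 750 = 0.1853.

Emit:
arm_command(
  motion=[0, 0, 0.0053, 0, 0, 0, 0.016, 0, 0, 0, 0.032, 0, 0, -0.0013, 0.0507, 0, 0, -0.0013, 0.072, 0, 0, -0.0013, 0.0933, 0, 0, -0.0027, 0.112, 0, 0, -0.0027, 0.1293, 0, 0, -0.0027, 0.144, 0, 0, -0.0027, 0.156, 0, 0, -0.004, 0.1667, 0, 0, -0.004, 0.1747, 0, 0, -0.004, 0.1813, 0, 0, -0.004, 0.1853, 0, 0, -0.004, 0.1867, 0, 0, -0.004, 0.1867, 0],
)

```text
clock: 24.67
eef_pos: [0.509, 0.2971, 0.1735]
tool_rot: [[-0.998, -0.064, 0.001], [-0.063, 0.998, 0.02], [-0.002, 0.02, -1.0]]
ft_force: [0.9, 0.7, -5.1]
finger_gap: 0.0131
grip_force: 78.0
```

Run:
```python
from h import *
s=st(); w=grab_frame('wrist'); a=grab_frame('scene');b=grab_frame('top')
pp('wrist',['basket','basket_bail','tray_in']);pp('scene',['basket','basket_bail']);pp('top',['basket','tray'])
R=np.array(s['tool_rot']);P=np.array(s['eef_pos'])+R[:,2]*.098
print('seat',P,np.round(s['joints'],3))
```

```text
24.67 [509.  297.1 173.5] 
 [[-0.998 -0.064  0.001]
 [-0.063  0.998  0.02 ]
 [-0.002  0.02  -1.   ]] [ 0.91  0.66 -5.12] 0.013066525738359114
wrist basket [([506.2, 301.2, 20.9], 0.93)]
wrist basket_bail [([506.1, 301.0, 76.8], 0.55)]
wrist tray_in [([508.7, 300.0, 8.5], 0.61), ([510.0, 297.6, 71.8], 0.37)]
scene basket [([512.6, 296.2, 25.9], 0.77), ([510.7, 297.9, 66.9], 0.73)]
scene basket_bail [([511.2, 295.6, 77.0], 0.51), ([741.5, -297.4, 0.8], 0.5)]
top basket [([511.2, 296.8, 25.5], 0.66)]
top tray [([508.8, 301.5, 1.5], 0.62)]
seat [0.50906297 0.29906696 0.07548355] [0.519 0.438 0.134 1.257 0.017 0.456]
```

The basket's underside is about 15 mm above the tray floor, and it's centred. I'll lower it slowly.

Emit:
arm_command(
  motion=[0, 0, 0.0027, 0, 0, 0, 0.0053, 0, 0, 0, 0.008, 0, 0, 0, 0.0107, 0, 0, 0, 0.0127, 0, 0, 0, 0.0147, 0, 0, 0, 0.016, 0, 0, 0, 0.0167, 0, 0, 0, 0.0173, 0, 0, 0, 0.0173, 0],
)

```text
clock: 26.0
eef_pos: [0.5089, 0.2973, 0.1604]
tool_rot: [[-0.998, -0.063, 0.0], [-0.063, 0.998, 0.02], [-0.002, 0.02, -1.0]]
ft_force: [-0.3, 0.1, -5.8]
finger_gap: 0.0134
grip_force: 78.0
```

Scaled: 4 mm / 750 = 0.0053, 3.5 mm / 750 = 0.0047.

Emit:
arm_command(
  motion=[0, 0, 0.0007, 0, 0, 0, 0.0013, 0, 0, 0, 0.002, 0, 0, 0, 0.0027, 0, 0, 0, 0.0033, 0, 0, 0, 0.004, 0, 0, 0, 0.0047, 0, 0, 0, 0.0053, 0, 0, 0, 0.0053, 0, 0, 0, 0.0053, 0],
)

```text
clock: 26.83
eef_pos: [0.5091, 0.2974, 0.1565]
tool_rot: [[-0.998, -0.063, 0.001], [-0.063, 0.998, 0.021], [-0.002, 0.02, -1.0]]
ft_force: [0.3, -1.2, -2.0]
finger_gap: 0.0131
grip_force: 78.4
```

It has touched down: the load is off the hook. I'll lower the hook, back out to +y and look.

Scaled: 15 mm / 750 = 0.02, 14 mm / 750 = 0.0187.

Emit:
arm_command(
  motion=[0, 0, 0.0027, 0, 0, 0, 0.0053, 0, 0, -0.0001, 0.008, 0, 0, -0.0003, 0.0107, 0, 0, -0.0003, 0.0133, 0, 0, -0.0004, 0.016, 0, 0, -0.0004, 0.0187, 0, 0, -0.0004, 0.02, 0, 0, -0.0004, 0.02, 0],
)

```text
clock: 27.58
eef_pos: [0.5087, 0.2973, 0.141]
tool_rot: [[-0.998, -0.063, -0.0], [-0.063, 0.998, 0.02], [-0.001, 0.02, -1.0]]
ft_force: [0.9, -0.8, -1.6]
finger_gap: 0.0132
grip_force: 78.4
```

Scaled: 17 mm / 750 = 0.0227, 16 mm / 750 = 0.0213.

Emit:
arm_command(
  motion=[0, 0.0027, 0, 0, 0, 0.0053, 0, 0, 0, 0.008, 0, 0, 0, 0.0107, 0, 0, 0, 0.0133, 0, 0, 0, 0.016, 0, 0, 0, 0.0187, 0, 0, 0, 0.0213, 0, 0, 0, 0.0227, 0, 0, 0, 0.0227, 0, 0],
)

```text
clock: 28.42
eef_pos: [0.5078, 0.3146, 0.1417]
tool_rot: [[-0.998, -0.064, 0.0], [-0.064, 0.998, 0.02], [-0.002, 0.02, -1.0]]
ft_force: [-0.6, -1.0, -1.3]
finger_gap: 0.0129
grip_force: 78.4
```

Run:
```python
from h import *
s=st(); w=grab_frame('wrist')
R=np.array(s['tool_rot']);P=np.array(s['eef_pos'])+R[:,2]*.098
print('seat',P); pp('wrist',['basket','basket_bail','rod_seat'])
u=proj('wrist',[.509,.31,.06],s);x0,y0=int(u[0])-75,int(u[1])-50
im=cv2.resize(w[y0:y0+110,x0:x0+150],None,fx=5,fy=5,interpolation=cv2.INTER_CUBIC)
cv2.imwrite('pics/w10c.png',im)
```

```text
28.42 [507.8 314.6 141.7] 
 [[-0.998 -0.064  0.   ]
 [-0.064  0.998  0.02 ]
 [-0.002  0.02  -1.   ]] [-0.63 -0.95 -1.29] 0.012930040162302644
seat [0.50785362 0.31659051 0.0437007 ]
wrist basket [([508.4, 300.6, 7.3], 0.83)]
wrist basket_bail [([509.0, 297.6, 63.9], 0.58)]
wrist rod_seat [([508.4, 315.5, 37.7], 0.89)]
```

View pics/w10c.png

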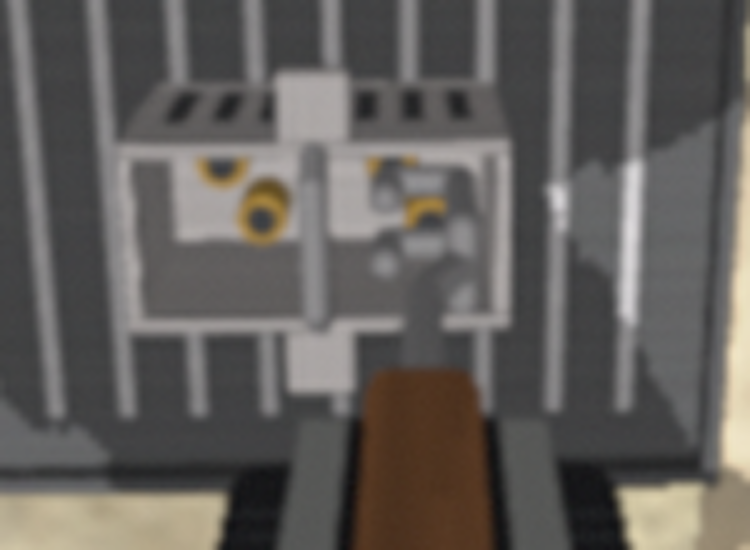

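The basket stands flat in the tray and the hook is clear of the bail: lip's left edge at 370, bail's right edge at 330. The rear is a bit close to the end wall, so I'll shift −2 mm and then lift straight up.

Scaled: -170 mm / 750 = -0.2267, -169 mm / 750 = -0.2253.

Emit:
arm_command(
  motion=[0, -0.0013, 0, 0, 0, -0.0027, 0, 0, 0, -0.0027, -0.0027, 0, 0, -0.0027, -0.008, 0, 0, -0.0027, -0.016, 0, 0, -0.002, -0.0267, 0, 0, -0.002, -0.04, 0, 0, -0.0016, -0.056, 0, 0, -0.0013, -0.0733, 0, 0, -0.0011, -0.0933, 0, 0, -0.0007, -0.1147, 0, 0, 0, -0.136, 0, 0, 0, -0.1573, 0, 0, 0.0007, -0.1773, 0, 0, 0.0013, -0.1947, 0, 0, 0.0013, -0.2093, 0, 0, 0.0013, -0.22, 0, 0, 0.0013, -0.2253, 0, 0, 0.0013, -0.2267, 0],
)

```text
clock: 30.2
eef_pos: [0.508, 0.312, 0.3131]
tool_rot: [[-0.998, -0.064, 0.002], [-0.063, 0.998, 0.021], [-0.004, 0.021, -1.0]]
ft_force: [0.6, -0.4, -1.8]
finger_gap: 0.0129
grip_force: 78.4
```

Run:
```python
from h import *
s=st(); grab_frame('wrist');grab_frame('scene')
pp('wrist',['basket','basket_bail']);pp('scene',['basket'])
R=np.array(s['tool_rot']);e=np.array(s['eef_pos'])*1000
print(np.round(s['joints'],3),np.arctan2(R[1,0],R[0,0]),np.linalg.norm(e[:2]))
for T in ((506,-256.4,116.8),):
  P=np.array(T)+[0,0,-98]
  for zz in(190,):
    P[2]=zz; print(np.round(R.T@(P-(e+R[:,2]*98)),1))
```

```text
30.2 [508.  312.  313.1] 
 [[-0.998 -0.064  0.002]
 [-0.063  0.998  0.021]
 [-0.004  0.021 -1.   ]] [ 0.59 -0.36 -1.83] 0.012945721929107083
wrist basket [([510.9, 299.4, 6.7], 0.65)]
wrist basket_bail [([508.1, 298.6, 61.7], 0.83)]
scene basket [([511.9, 299.5, 11.2], 0.69)]
[0.542 0.418 0.465 1.605 0.017 0.479] -3.0780816201739367 596.2151972872663
[  38.6 -569.6   12.9]
```

The basket is standing alone and upright in the tray. I'll carry the rod back, turning it to its original orientation on the way.

Scaled: -330 mm / 750 = -0.44, -165 mm / 750 = -0.22, 1.28 rad / 6.2832 = 0.2037.

Emit:
arm_command(
  motion=[0, -0.004, 0, 0.0048, 0.0013, -0.0133, 0, 0.0143, 0.0013, -0.028, 0, 0.0255, 0.0027, -0.0467, -0.0013, 0.0382, 0.0053, -0.0693, -0.0013, 0.0509, 0.0067, -0.0933, -0.0013, 0.0637, 0.008, -0.1187, -0.0027, 0.0764, 0.0093, -0.144, -0.0027, 0.0891, 0.012, -0.1693, -0.004, 0.1019, 0.0133, -0.1947, -0.004, 0.1146, 0.0147, -0.22, -0.004, 0.1273, 0.0173, -0.248, -0.0053, 0.1401, 0.0187, -0.2773, -0.0053, 0.156, 0.0213, -0.3067, -0.0067, 0.1719, 0.0227, -0.336, -0.0067, 0.1878, 0.0253, -0.3653, -0.008, 0.2037, 0.0267, -0.3947, -0.008, 0.2196, 0.028, -0.416, -0.0093, 0.234, 0.0293, -0.432, -0.0093, 0.2451, 0.0307, -0.44, -0.0093, 0.2546],
)

```text
clock: 32.12
eef_pos: [0.5054, -0.0207, 0.3114]
tool_rot: [[-0.029, 1.0, -0.001], [0.999, 0.029, 0.02], [0.02, -0.0, -1.0]]
ft_force: [0.5, 0.3, -1.5]
finger_gap: 0.0129
grip_force: 78.5
```

```bash
cat > g.py <<'E'
from h import *
import sys
s=st(); R=np.array(s['tool_rot']);e=np.array(s['eef_pos'])*1000
P=np.array([506,-256.4,float(sys.argv[1])])
print(np.round(s['joints'],3),'turn',np.arctan2(R[1,0],R[0,0])-.321,'shift',np.round(R.T@(P-(e+R[:,2]*98)),1),'seat',e+R[:,2]*98)
E
python3 g.py 195
```

```text
32.12 [505.4 -20.7 311.4] 
 [[-0.029  1.    -0.001]
 [ 0.999  0.029  0.02 ]
 [ 0.02  -0.    -1.   ]] [ 0.51  0.32 -1.52] 0.012901553822025907
[-0.053  0.235  0.204  1.541  0.02   1.489] turn 1.2787664048381446 shift [-237.9   -6.2   13.6] seat [505.2912149  -18.70231444 213.38412801]
```

Scaled: -238 mm / 750 = -0.3173, -235 mm / 750 = -0.3133, 1.279 rad / 6.2832 = 0.2036.

Emit:
arm_command(
  motion=[-0.0053, 0, 0, 0.008, -0.016, 0, 0.0013, 0.0191, -0.0333, -0.0013, 0.0027, 0.0318, -0.056, -0.0013, 0.004, 0.0446, -0.0827, -0.0027, 0.0053, 0.0589, -0.1107, -0.0027, 0.0067, 0.0748, -0.1387, -0.004, 0.008, 0.0907, -0.1667, -0.004, 0.0093, 0.1066, -0.1947, -0.0053, 0.0107, 0.1225, -0.2227, -0.0053, 0.012, 0.1385, -0.2493, -0.0067, 0.0133, 0.1544, -0.2733, -0.0067, 0.0147, 0.1703, -0.292, -0.008, 0.016, 0.1846, -0.3053, -0.008, 0.0173, 0.1942, -0.3133, -0.008, 0.0187, 0.2005, -0.3173, -0.008, 0.0187, 0.2036, -0.3173, -0.008, 0.0187, 0.2036, -0.3173, -0.008, 0.0187, 0.2036, -0.3173, -0.008, 0.0187, 0.2036],
)

```text
clock: 33.7
eef_pos: [0.5079, -0.2562, 0.2931]
tool_rot: [[0.947, 0.321, 0.0], [0.321, -0.947, 0.021], [0.007, -0.019, -1.0]]
ft_force: [0.1, 0.4, -1.3]
finger_gap: 0.0127
grip_force: 78.4
```

```bash
python3 g.py 85
python3 - <<'E'
from h import *
s=sense(); w=grab_frame('wrist');pp('wrist',['stand','rod_seat'])
R=np.array(s['tool_rot']);e=np.array(s['eef_pos'])
# overlay: well opening corners predicted at original seat (506,-256.4), z .065, yaw 18.4
u=proj('wrist',[.506,-.2564,.1],s);x0,y0=int(u[0])-60,int(u[1])-60
im=cv2.resize(w[y0:y0+100,x0:x0+120],None,fx=6,fy=6,interpolation=cv2.INTER_CUBIC)
c,sn=np.cos(.321),np.sin(.321)
for a,b in((12,12.5),(12,-12.5),(-12,12.5),(-12,-12.5)):
    p=[.506+(a*c-b*sn)/1000,-.2564+(a*sn+b*c)/1000,.065]
    q=(proj('wrist',p,s)-[x0,y0])*6;cv2.circle(im,(int(q[0]),int(q[1])),3,(0,0,255),-1)
cv2.imwrite('pics/w11c.png',im)
E
```

```text
33.7 [ 507.9 -256.2  293.1] 
 [[ 0.947  0.321  0.   ]
 [ 0.321 -0.947  0.021]
 [ 0.007 -0.019 -1.   ]] [ 0.08  0.4  -1.27] 0.012671353174370568
[-0.477  0.376  0.351  1.556  0.018  2.337] turn 0.006226873158774571 shift [ -3.3   3.6 110.1] seat [ 507.90018418 -254.20263477  195.12192342]
wrist stand [([509.6, -257.2, -0.1], 0.79)]
wrist rod_seat [([506.5, -255.9, 189.7], 0.63)]
```

Scaled: 110 mm / 750 = 0.1467, 3.6 mm / 750 = 0.0048, 0.006 rad / 6.2832 = 0.001.

Emit:
arm_command(
  motion=[-0.0013, 0.0013, 0.008, 0.001, -0.0027, 0.0027, 0.024, 0.001, -0.004, 0.004, 0.0453, 0.001, -0.0044, 0.0048, 0.0693, 0.001, -0.0044, 0.0048, 0.0933, 0.001, -0.0044, 0.0048, 0.1147, 0.001, -0.0044, 0.0048, 0.1307, 0.001, -0.0044, 0.0048, 0.1413, 0.001, -0.0044, 0.0048, 0.1453, 0.001, -0.0044, 0.0048, 0.1467, 0.001, -0.0044, 0.0048, 0.1467, 0.001, -0.0044, 0.0048, 0.1467, 0.001],
)

```text
clock: 34.85
eef_pos: [0.5065, -0.2592, 0.184]
tool_rot: [[0.949, 0.315, 0.002], [0.315, -0.949, 0.02], [0.008, -0.018, -1.0]]
ft_force: [0.1, 0.5, -1.0]
finger_gap: 0.0129
grip_force: 78.4
```

```bash
python3 g.py 20;  python3 - <<'E'
from h import *
grab_frame('wrist');pp('wrist',['stand','rod_seat'])
E
```

```text
34.85 [ 506.5 -259.2  184. ] 
 [[ 0.949  0.315  0.002]
 [ 0.315 -0.949  0.02 ]
 [ 0.008 -0.018 -1.   ]] [ 0.08  0.47 -1.01] 0.012915525008269103
[-0.483  0.406  0.114  1.286  0.018  2.339] turn -0.0009714872116019513 shift [-0.9  0.1 66. ] seat [ 506.6624967  -257.33115524   85.98253097]
wrist stand [([508.2, -255.2, 2.5], 0.81)]
wrist rod_seat [([503.3, -255.7, 82.7], 0.84)]
```

Scaled: 40 mm / 750 = 0.0533, 37 mm / 750 = 0.0493.

Emit:
arm_command(
  motion=[-0.0007, 0, 0.004, 0, -0.0009, 0, 0.0107, 0, -0.0009, 0, 0.0187, 0, -0.0009, 0, 0.0267, 0, -0.0011, 0, 0.0347, 0, -0.0011, 0, 0.0427, 0, -0.0012, 0, 0.0493, 0, -0.0012, 0, 0.0533, 0, -0.0012, 0, 0.0533, 0],
)

```text
clock: 35.75
eef_pos: [0.5046, -0.2581, 0.142]
tool_rot: [[0.949, 0.315, -0.001], [0.315, -0.949, 0.021], [0.005, -0.021, -1.0]]
ft_force: [0.2, 0.5, -1.2]
finger_gap: 0.0129
grip_force: 78.4
```

Scaled: 26 mm / 750 = 0.0347, 25 mm / 750 = 0.0333.

Emit:
arm_command(
  motion=[0, 0, 0.0053, 0, 0, 0, 0.012, 0, 0, 0, 0.0187, 0, 0, 0, 0.024, 0, 0, 0, 0.028, 0, 0, 0, 0.032, 0, 0, 0, 0.0333, 0, 0, 0, 0.0347, 0, 0, 0, 0.0347, 0],
)

```text
clock: 36.5
eef_pos: [0.5051, -0.2579, 0.1171]
tool_rot: [[0.949, 0.315, 0.0], [0.315, -0.949, 0.02], [0.007, -0.019, -1.0]]
ft_force: [0.2, -0.5, -0.9]
finger_gap: 0.0129
grip_force: 78.6
```

Scaled: 1.2 mm / 750 = 0.0016, 0.8 mm / 750 = 0.0011.

Emit:
arm_command(
  motion=[0, 0, 0.0005, 0, 0, 0, 0.0011, 0, 0, 0, 0.0016, 0, 0, 0, 0.0016, 0],
)

```text
clock: 36.83
eef_pos: [0.5055, -0.258, 0.1167]
tool_rot: [[0.949, 0.315, 0.002], [0.315, -0.949, 0.02], [0.008, -0.018, -1.0]]
ft_force: [-1.5, 0.8, 3.8]
finger_gap: 0.0132
grip_force: 79.3
```

The hook is on the stand floor. I'll release it and withdraw.

Emit:
arm_command(
  motion=[0, 0, 0, 0, 0, 0, 0, 0, 0, 0, 0, 0, 0, 0, 0, 0, 0, 0, 0, 0, 0, 0, 0, 0, 0, 0, 0, 0, 0, 0, 0, 0],
  gripper=60,
)

```text
clock: 37.5
eef_pos: [0.5051, -0.2579, 0.1158]
tool_rot: [[0.949, 0.315, 0.0], [0.315, -0.949, 0.02], [0.007, -0.019, -1.0]]
ft_force: [-0.4, 0.1, -0.9]
finger_gap: 0.0598
grip_force: 0.0
```

Scaled: -160 mm / 750 = -0.2133, -158 mm / 750 = -0.2107.

Emit:
arm_command(
  motion=[0, 0, -0.0053, 0, 0, 0, -0.0187, 0, 0, 0, -0.04, 0, 0, 0, -0.0667, 0, 0, 0, -0.1, 0, 0, 0, -0.1333, 0, 0, 0, -0.1667, 0, 0, 0, -0.1933, 0, 0, 0, -0.2107, 0, 0, 0, -0.2133, 0, 0, 0, -0.2133, 0],
)

```text
clock: 38.42
eef_pos: [0.5056, -0.2615, 0.2776]
tool_rot: [[0.949, 0.315, 0.003], [0.315, -0.949, 0.019], [0.009, -0.017, -1.0]]
ft_force: [0.2, -0.1, 0.1]
finger_gap: 0.0601
grip_force: 0.0
```

Run:
```python
from h import *
s=st();w=grab_frame('wrist');pp('wrist',['rod','rod_grip','stand']);rect('wrist','rod',.175,s);rect('wrist','stand',.065,s)
grab_frame('scene');pp('scene',['rod_grip','stand','basket','basket_bail','tray_in','spanner','screwdriver_blue'])
grab_frame('top');pp('top',['rod_grip','basket','tray','tin_oil','spanner','screwdriver_blue','bolt_jar','tape_masking','wood_block']);rect('top','basket',.055)
cv2.imwrite('pics/end.png',w)
```

```text
38.42 [ 505.6 -261.5  277.6] 
 [[ 0.949  0.315  0.003]
 [ 0.315 -0.949  0.019]
 [ 0.009 -0.017 -1.   ]] [ 0.18 -0.08  0.11] 0.06008679194209908
wrist rod [([505.0, -254.9, 11.0], 0.75)]
wrist rod_grip [([503.2, -254.5, 131.1], 0.77)]
wrist stand [([507.7, -255.7, 0.4], 0.88), ([504.6, -254.9, 13.8], 0.52)]
wrist rod 0.82 c 517.0 -252.3 wh 41.9 13.4 ang of w 15.3
wrist stand 0.64 c 509.3 -255.5 wh 69.4 66.0 ang of w 18.5
scene rod_grip [([507.2, -253.6, 133.9], 0.77)]
scene stand [([501.2, -256.3, -0.5], 0.66)]
scene basket [([509.5, 296.5, 8.5], 0.78)]
scene basket_bail [([510.3, 300.6, 63.8], 0.7)]
scene tray_in [([508.4, 301.7, 11.2], 0.59), ([383.6, 80.4, 1.7], 0.37)]
scene spanner [([381.7, 77.2, -1.1], 0.76)]
scene screwdriver_blue [([370.0, -100.9, -2.2], 0.82), ([537.2, 34.5, 59.5], 0.64)]
top rod_grip [([503.1, -255.5, 134.1], 0.52), ([533.3, 39.4, 2.9], 0.43)]
top basket [([507.2, 296.7, 7.2], 0.91), ([512.9, 296.2, 64.7], 0.39)]
top tray [([512.1, 298.6, -1.1], 0.6)]
top tin_oil [([759.1, -54.7, 1.4], 0.79), ([537.0, 38.8, 2.4], 0.65)]
top spanner [([382.2, 78.9, -0.2], 0.91)]
top screwdriver_blue [([373.4, -104.8, -0.5], 0.83), ([739.1, -299.5, -1.9], 0.73)]
top bolt_jar [([704.5, 219.1, -2.4], 0.97)]
top tape_masking [([770.5, 96.7, 1.0], 0.86)]
top wood_block [([739.1, -297.3, -4.2], 0.96)]
top basket 0.75 c 509.0 293.5 wh 53.7 74.8 ang of w 5.2
```

The detections agree: the rod is upright in its stand, the basket is flat in the tray, and the other things haven't moved.

```bash
python3 -c "
from station import ticket
print(ticket.job_done())"
```

```text
the job is handed in; nothing more can be done
None
```

The job is handed in at about 39 s: the basket stands flat in the drain tray, unhooked, the rod is back upright in its stand, and the other things haven't moved; however, I viewed 12 pictures against your limit of 10, and I found the gap mainly by camera, using feel only to confirm the lift.

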